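# Set the jaw gap to the gauge mark

## Task

Roll the fixture's knurled adjuster wheel under a fingertip, stroke by stroke, until the sliding jaw has closed far enough for its pointer to stand in line with the middle of the gauge mark, then take the finger away. Move the jaw with the wheel only, never by touching the jaw, and leave the loose things lying about as they are.

Things in the scene. Friction and masses are not known exactly. Their poses are not given: they have to be found in the camera images.
- fixture: blue sliding-jaw clamping fixture bolted to the bench: bed 290 mm (its x) x 110 mm (its y) x 22 mm high; origin at the centre of its underside, z up. Its +x is the direction in which the sliding jaw closes towards the fixed jaw, which stands at the +x end (face at x = +105 mm). The wheel housing, 76 mm (x) x 60 mm (y), top 74 mm above the table, stands at the -x end centred on x = -110 mm. The jaws reach up to 66 mm above the table
- wheel_centre (a point): centre of the knurled steel adjuster wheel: 61 mm diameter over its ribs, 30 mm wide, axle level and along the fixture's y, 58 mm above the table. Only its top 14.5 mm stands out of the housing. It has 20 straight ribs across its rim, standing 2.5 mm proud
- wheel_top (a point): fixed point at the crown of the wheel, 88.5 mm above the table. Rolling the crown towards the fixture's +x closes the gap, towards -x opens it
- wheel (a joint): turn of the wheel in rad, 0 to 4.2, growing as the gap closes. The jaw moves 15 mm per rad (about 0.49 mm per mm that the rim travels). The rim needs about 1.7 N to move; the wheel stays where it is left and turns either way
- jaw (a joint): travel of the sliding jaw in m, 0 to 0.063, growing as the gap closes; the gap between the jaw faces is 75 mm minus this travel
- pointer_tip (a point): tip of the steel pointer, a bar 4 mm wide that sticks out 12 mm from the -y side of the sliding jaw, 33 mm above the table; it travels with the jaw
- gauge_mark (a point): the gauge mark: a dark line 6 mm wide across the light metal gauge block (40 x 24 x 29 mm high) fixed against the -y side of the bed. This point is in the middle of the line's width, at the block's top edge next to the bed, axes as the fixture's. The jaw is set when pointer_tip has the same place along the fixture's x as this point
- bush: loose brass bush, ring 30 mm across, 18 mm high, standing on the fixture's bed between the wheel housing and the sliding jaw; leave alone; origin at the centre of its underside
- tube_stub: loose piece of square steel tube 120 x 25 x 25 mm on the table beside the fixture; leave alone; origin at the centre of its underside
- screwdriver: loose screwdriver on the table beside the fixture; leave alone
- wrench: loose wrench on the table beside the fixture; leave alone
- hammer: loose hammer lying on the table to the left; leave alone
- oil_can: loose upright grey can 66 mm across, 150 mm high; leave alone; origin at the centre of its underside
- spare_wheel: loose stepped steel wheel lying on the table, 52 mm across, 34 mm high, not part of the fixture; leave alone; origin at the centre of its underside
- bolt_tray: loose open blue tray 130 x 100 x 45 mm; leave alone; origin at the centre of its underside
There are look-alikes about, which are no part of the job. Of the things shaped like the part that bears gauge_mark, the aluminium one is meant.

How it is judged:
On the way:
1. a fingertip rolls the wheel in the closing direction (contact force between the fingers and wheel above 0.5 N and velocity of joint wheel above 0.05 rad/s), for 0.2 s.
At the end, for the whole second after the job is handed in: The pointer tip is within 3 mm of the middle of the gauge mark along the fixture's x, and the jaw is at rest (x of pointer_tip in the frame of gauge_mark between -0.003 and 0.003 m and velocity of joint jaw between -0.002 and 0.002 m/s); the robot touches nothing.
It fails at once if the robot pushes the sliding jaw itself (over 1 N) (contact force between any of the fingers, the arm and jaw above 1 N).
It fails at once if a loose thing is moved more than 15 mm (distance of any of bush, tube_stub, screwdriver, wrench, hammer, oil_can, spare_wheel, bolt_tray from where it was at the start of the episode above 0.015 m).
It also fails if it takes over 48 s, if anything falls off the work surface, if the arm or the gripper's body presses on something with over 40 N, if the wrist force passes 120 N, or if a joint passes its speed limit or range.

## Robot

A 6-joint arm with a two-finger parallel gripper is mounted at the origin on the work surface. World frame = base frame: x ahead of the robot, y to its left, z up, the work surface at z = 0. Lengths are in m, angles in rad, forces in N, time in s.
With the tool pointing down it reaches from about 0.25 to 0.775 m from the base axis. Payload 4 kg.
Tool frame: the origin (TCP) lies on the centre line of the jaws, within the pads' length; the fingertips stand 17 mm ahead of it and the grasp point (between the pads) lies 2 mm behind it; z points along the fingers, y is the line along which they close (so a half turn about z gives the same grasp; the last joint's range is limited). The gripper opens to 94 mm and grips with 3 to 60 N. Pads are 16 mm wide; open, the fingers measure 119 mm over their backs; the gripper's body (75 mm by 177 mm) begins 78 mm behind the grasp point.
Start: joints at [1.007, 0.087, 1.371, -0, 1.684, -0.103], TCP at [0.245, 0.493, 0.223] pointing down, gripper open.
Joint ranges: [-3.1, 3.1], [-0.76, 2.03], [0.27, 2.55], [-1.08, 4.22], [0.17, 2.65], [-2.57, 2.57]. Speed limits (rad/s): [2.79, 2.79, 3.14, 3.14, 3.14, 3.14].

## Interface

Orientations are given as [roll, pitch, yaw] about the fixed x, y, z axes, in that order (R = Rz(yaw) Ry(pitch) Rx(roll)).
In Python, from bench import robot gives the robot as it stands.
- The arm moves only by the tool servo_tool, never from a script. Its argument "plan" is a list of rows, each a list of 7 numbers: the shift along the tool's x, y, z normalised to -1 to 1, where 1 is 0.1 m, then the turn, a rotation vector about the tool's x, y, z normalised to -1 to 1, where 1 is pi/2 rad, then the finger opening in mm, from 0 to 94. In form: [[x, y, z, ax, ay, az, gripper], ...]. A call has 1 to 12 rows; each row is the pose to reach, as a shift and turn from the pose commanded when the call began, along the tool's axes at that moment; what a row does not reach only later rows make up. A row lasts 1/12 s, in which the tool goes at most 41.7 mm and 7.16 degrees, less where a joint would pass 70% of its speed; a pose out of reach is approached as far as the arm can. A call with a number of a shift or a turn outside -1 to 1 is refused whole. A call with a gripper value outside its range is refused whole. The fingers move at their own pace and stop on an object; the grip force is fixed at half the most. Time passes only in rows, so rows that repeat a pose let the fingers close. It gives the time, the measured TCP pose, the force, the opening and the grip force at its end, in the units of the state.
- robot.get_obs(): the state, without advancing time (a new reading comes with each control period).
- robot.snapshot(name): name is "side" or "top" or "wrist"; returns the picture (384x512x3 uint8, red, green, blue); there is no depth.
- robot.camera_params(name): a dict with "camera_matrix" (3x3 intrinsics, pixels), "rvec" (rotation vector, rad) and "tvec" (3), from world to camera coordinates, as OpenCV has them; the wrist camera has in their place "tool_from_camera" (4x4, takes a point from camera to tool coordinates, whose origin is the TCP and whose axes are the flange's). Camera axes: x right, y down, z forward; pixel columns grow to the right and rows downward; lengths in m; the calibration is good to about 2 mm. A picture is of the moment at which its call begins: read the wrist's pose just before it. camera_params takes no time and is no camera call.
- robot.close_job(): hands the job in; it is judged then, once.
Trained networks look in the newest picture that a camera, given by its name, has taken for a name from the list of things; names that differ only in an ending like _2 or _b are one class to them, and where a whole thing is asked for, a point or a joint stands for the part that bears it (a point fixed in the world has none). Each returns a list of dicts, best first, with "conf" (0 to 1); they miss things now and then, are a little off and sometimes report something else, mostly with a low value. They report only what shows in the picture. A call takes as long as a camera call. They do not tell look-alikes from the thing itself.
- robot.find_in(thing, camera): "extent" ([centre column, centre row, width, height] in pixels, round what is visible of it).
The state is a dict: "time": time; "joint_positions": joint angles; "qvel": joint speeds; "joint_torque": joint torques, N m; "tool_pos": TCP position; "ee_rot": TCP orientation; "wrist_force": force on the tool from outside, world axes, zero at the start; "wrist_torque": the same for the moment, N m; "width": finger opening in m; "finger_force": force on a finger pad.
Only numpy, scipy, OpenCV 4.12 (cv2) and the standard library are available. Lean on these libraries where they do the work, as an engineer would, in place of code of your own. Each camera call takes 0.05 s, during which the arm holds its last target. There are 200 camera calls.

## Working session

There is one attempt and no reset: what is moved stays moved. The work goes in short steps, Python scripts to look and compute and a tool call to move; the robot and the scene stay as the last step left them, time stands still between calls to the robot, and variables do not carry over. Pictures are saved under pics/ and viewed, at most 10 in all, crops included, and the job is handed in when it is done.

Besides the shell and the picture viewer there is one more tool, called as name(argument=value, ...) on one line, values as JSON. servo_tool: Moves the arm, as the interface text tells. Scaled input: -1 to 1 covers 0.1 m each way for a shift and pi/2 rad each way for a turn. Its arguments: {"type":"object","properties":{"plan":{"type":"array","items":{"type":"array","items":{"type":"number"}}}},"required":["plan"]}

```bash
mkdir -p pics; python3 - <<'E'
from bench import robot
import cv2
for c in ("side","top"):
    im=robot.snapshot(c); cv2.imwrite(f"pics/{c}0.png",im[:,:,::-1])
    p=robot.camera_params(c); print(c,[v.tolist() if hasattr(v,'tolist') else v for v in p.values()])
    for t in ("fixture","wheel","jaw","pointer_tip","gauge_mark","bush","oil_can"):
        print(t,[(round(d["conf"],2),[round(x) for x in d["extent"]]) for d in robot.find_in(t,c)[:3]])
o=robot.get_obs();print(o["time"],o["tool_pos"],o["ee_rot"],o["width"])
E
```

```text
side [[[459.1814790868534, 0.0, 258.807002040773], [0.0, 459.1814790868534, 191.09094537149136], [0.0, 0.0, 1.0]], [0.36399767646788705, -2.593776358647901, 1.5106246434946449], [0.5203972908901309, 0.14583522757823617, 1.0465214852301794]]
fixture [(0.94, [249, 206, 71, 91])]
wheel [(0.72, [260, 169, 15, 14])]
jaw []
pointer_tip [(0.58, [246, 202, 35, 27])]
gauge_mark [(0.83, [157, 219, 19, 12]), (0.77, [204, 261, 20, 20]), (0.73, [174, 196, 17, 19])]
bush []
oil_can [(0.88, [254, 143, 20, 54])]
top [[[361.0867520141403, 0.0, 250.94023359606177], [0.0, 361.0867520141403, 190.75804301750358], [0.0, 0.0, 1.0]], [2.1664803164177444, -2.186015411412959, 0.0329948502408908], [0.04167574867292579, 0.5323593444857957, 0.9665093716149288]]
fixture [(0.78, [274, 181, 112, 44])]
wheel [(0.74, [317, 174, 23, 17]), (0.5, [298, 136, 72, 11])]
jaw [(0.84, [265, 179, 14, 36])]
pointer_tip [(0.73, [266, 177, 15, 32])]
gauge_mark [(0.69, [266, 102, 14, 7]), (0.57, [175, 130, 18, 13]), (0.55, [185, 168, 16, 14])]
bush [(0.52, [292, 175, -1, 10]), (0.49, [273, 218, 44, 14])]
oil_can [(0.9, [377, 148, 42, 32])]
0.8 [0.24458832 0.49265198 0.22252999] [3.14144927e+00 3.45933614e-06 2.68080910e+00] 0.09391553608221492
```

```bash
python3 -c "
import cv2,numpy as np
a=cv2.imread('pics/top0.png');cv2.imwrite('pics/t0b.png',cv2.resize(a,(800,600),interpolation=2))
a=cv2.imread('pics/side0.png');cv2.imwrite('pics/s0b.png',cv2.resize(a,(800,600),interpolation=2))"
```

```text
(no output)
```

View pics/t0b.png

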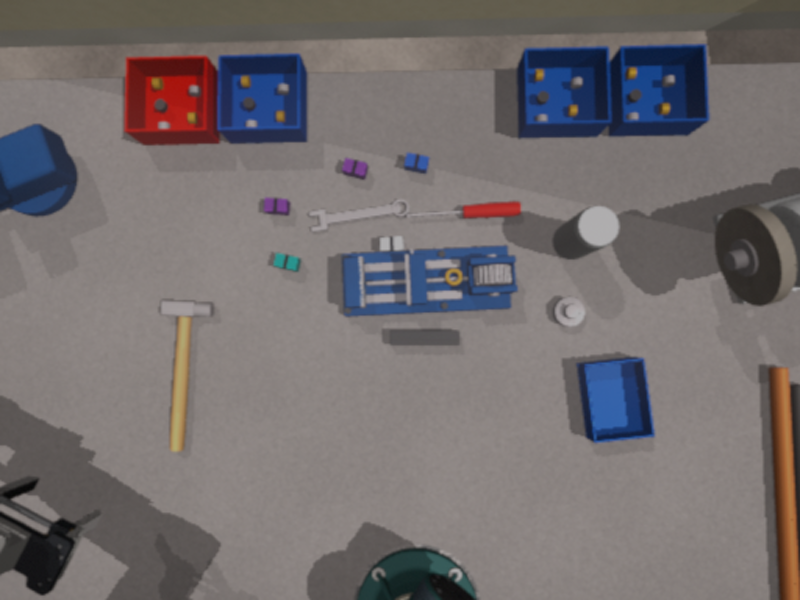

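View pics/s0b.png

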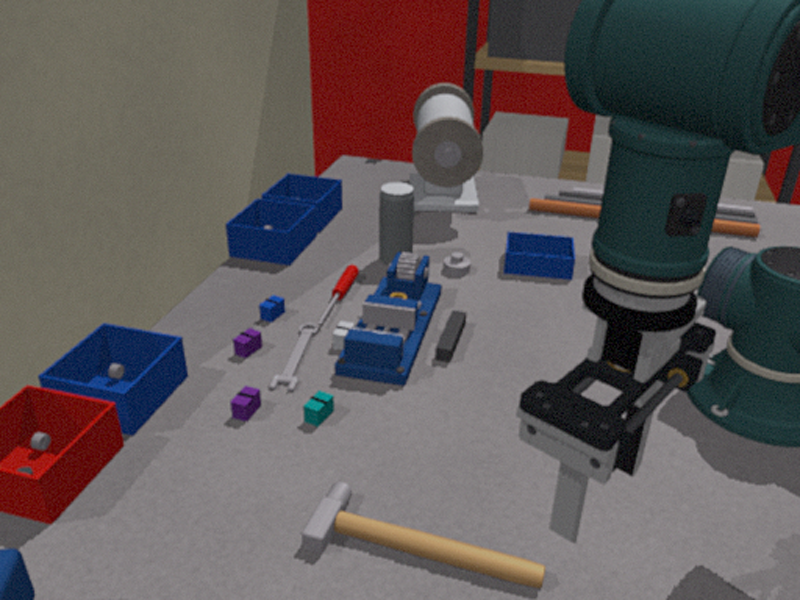

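The top picture shows the fixture at about (430,280) of 800x600, with its closing direction to the left (world +y). The wheel is at (492,274), the jaw at (407,278) and the bush at (454,276). Things shaped like the gauge block are at (391,244) white, (416,162) blue, (355,168) and (276,206) purple, and (287,262) teal. The white one at (391,244) fits, since it is bare aluminium against the bed's -y side (away from the robot). I'll confirm it in a crop.

```bash
cat > h.py <<'E'
import numpy as np,cv2
from bench import robot
from scipy.spatial.transform import Rotation as R
def cam(name,obs=None):
    p=robot.camera_params(name);K=np.array(p["camera_matrix"])
    if name=="wrist":
        T=np.eye(4);T[:3,:3]=R.from_euler("xyz",obs["ee_rot"]).as_matrix();T[:3,3]=obs["tool_pos"]
        M=np.linalg.inv(T@np.array(p["tool_from_camera"]));return K,M[:3,:3],M[:3,3]
    return K,cv2.Rodrigues(np.array(p["rvec"]))[0],np.array(p["tvec"]).ravel()
def px2w(c,uv,z):
    K,Rm,t=c;d=Rm.T@np.linalg.inv(K)@[uv[0],uv[1],1];o=-Rm.T@t
    return o+d*(z-o[2])/d[2]
def w2px(c,P):
    K,Rm,t=c;q=K@(Rm@P+t);return q[:2]/q[2]
E
python3 - <<'E'
from h import *
c=cam("top")
for n,uv,z in [("bedcornerNL",(344/1.5625,254/1.5625),.022),("bedFL",(345/1.5625,315/1.5625),.022),("bedFR",(511/1.5625,309/1.5625),.022),("bedNR",(509/1.5625,247/1.5625),.022),("wheel",(316.5,174),.0885),("gauge",(391/1.5625,244/1.5625),.029),("jaw",(407/1.5625,278/1.5625),.066),("bush",(454/1.5625,276/1.5625),.04)]: print(n,px2w(c,uv,z).round(3))
a=cv2.imread('pics/top0.png')[145:210,215:335];cv2.imwrite('pics/crop1.png',cv2.resize(a,None,fx=6.6,fy=6.6,interpolation=2))
E
```

```text
bedcornerNL [0.61  0.12  0.022]
bedFL [0.504 0.119 0.022]
bedFR [ 0.512 -0.168  0.022]
bedNR [ 0.619 -0.166  0.022]
wheel [ 0.569 -0.131  0.089]
gauge [0.626 0.038 0.029]
jaw [0.563 0.01  0.066]
bush [ 0.568 -0.069  0.04 ]
```

View pics/crop1.png

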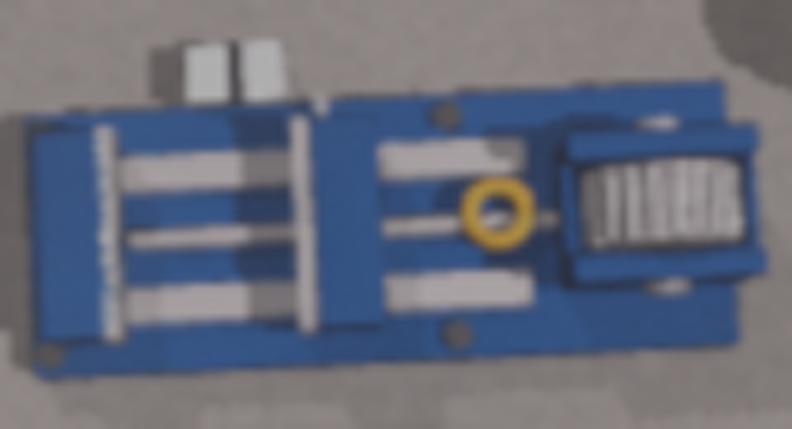

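The crop shows the light metal block with its dark line at crop (236,72), against the bed. The other four blocks are coloured and stand away from it, so this is the one meant. The pointer stub is at crop (320,105), about 13 px short of the mark. Now I'll move over the fixture, turning the tool so the fingers close along the fixture's x.

servo_tool(plan=[[-0.89,-0.67,0,0,0,-0.312,0],[-0.89,-0.67,0,0,0,-0.312,0],[-0.89,-0.67,0,0,0,-0.312,0],[-0.89,-0.67,0,0,0,-0.312,0],[-0.89,-0.67,0,0,0,-0.312,0]])

```text
time: 1.22
tool_pos: [0.2953, 0.3918, 0.2229]
ee_rot: [3.141, 0.001, -3.113]
wrist_force: [-0.1, -0.5, -0.1]
width: 0.0642
finger_force: 0.0
```

servo_tool(plan=[[-0.48,-0.95,0,0,0,0,0],[-0.48,-0.95,0,0,0,0,0],[-0.48,-0.95,0,0,0,0,0]])

```text
time: 1.47
tool_pos: [0.346, 0.2979, 0.2226]
ee_rot: [-3.141, 0.001, -3.115]
wrist_force: [0.2, 0.5, -0.2]
width: 0.0439
finger_force: 0.0
```

servo_tool(plan=[[-0.48,-0.95,0,0,0,0,0],[-0.48,-0.95,0,0,0,0,0],[-0.48,-0.95,0,0,0,0,0]])

```text
time: 1.72
tool_pos: [0.3972, 0.2038, 0.2226]
ee_rot: [-3.141, 0.001, -3.117]
wrist_force: [0.2, 0.7, -0.7]
width: 0.024
finger_force: 0.0
```

servo_tool(plan=[[-0.48,-0.95,0,0,0,0,0],[-0.48,-0.95,0,0,0,0,0],[-0.48,-0.95,0,0,0,0,0]])

```text
time: 1.97
tool_pos: [0.4482, 0.11, 0.2225]
ee_rot: [-3.141, 0.001, -3.117]
wrist_force: [0.8, 0.1, 0.0]
width: 0.0044
finger_force: 0.0
```

servo_tool(plan=[[-0.48,-0.95,0,0,0,0,0],[-0.48,-0.95,0,0,0,0,0],[-0.48,-0.95,0,0,0,0,0],[-0.48,-0.95,0,0,0,0,0]])

```text
time: 2.3
tool_pos: [0.4994, 0.0157, 0.2218]
ee_rot: [-3.14, -0.0, -3.12]
wrist_force: [0.6, -0.3, 0.2]
width: 0.0003
finger_force: 0.0
```

```bash
python3 - <<'E'
from h import *
o=robot.get_obs();im=robot.snapshot("wrist");cv2.imwrite("pics/w1.png",cv2.resize(im[:,:,::-1],(800,600),interpolation=2))
print(o["time"],o["tool_pos"],o["ee_rot"],o["joint_positions"],o["wrist_force"],o["width"])
np.save("w1.npy",np.r_[o["tool_pos"],o["ee_rot"]])
E
```

```text
2.3 [0.49943189 0.01568112 0.22179786] [-3.14031382e+00 -1.87691332e-04 -3.11970359e+00] [-8.12612014e-02 -2.50192844e-02  1.48739638e+00 -1.29900215e-03
  1.67927048e+00 -1.67408730e+00] [ 0.57114596 -0.33263361  0.18115251] 0.0003102099988583301
```

View pics/w1.png

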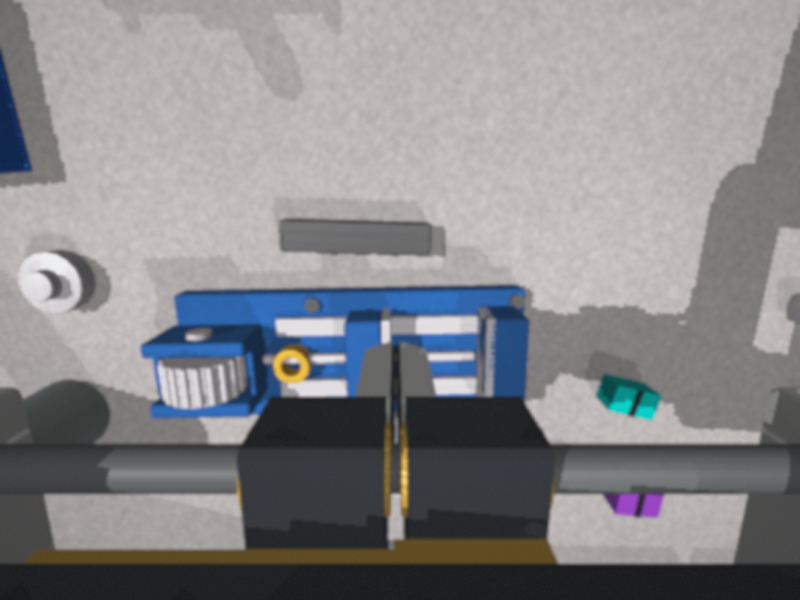

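The wrist picture shows the closed fingertips at (397,360), the wheel at (200,382) in its housing, the bush at (292,365) and the jaw at (365,350). The bed's near edge runs almost level, so the tool is within about 1° of the fixture. Next I'll work out the offsets.

```bash
python3 - <<'E'
from h import *
w=np.load("w1.npy");c=cam("wrist",dict(tool_pos=w[:3],ee_rot=w[3:]))
s=1.5625
for n,uv,z in [("wheelL",(155,385),.074),("wheelR",(247,380),.074),("wheelmid",(201,382),.086),("bedNear-",(180,293),.022),("bedNear+",(522,288),.022),("bush",(292,364),.04),("hous nearL",(144,345),.074),("hous nearR",(260,342),.074)]: print(n,px2w(c,np.array(uv)/s,z).round(4))
c=cam("top");u=np.array([-.033,.9995,0])
f=lambda x,y:(215+x/6.6-.4,145+y/6.6-.4)
m=px2w(c,f(236,100),.029);m2=px2w(c,f(236,42),.029);p=px2w(c,f(320,105),.033);print("mark",m,m2,"ptr",p,"along",(m-p)@u)
for n,xy in [("wl",(588,205)),("wr",(742,200))]: print(n,px2w(c,f(*xy),.074).round(4))
print("bedbottomL/R",px2w(c,f(38,376),.022),px2w(c,f(738,345),.022))
for n in("top","side"):
  cc=cam(n);print(n,"predicted mark px",w2px(cc,m))
E
```

```text
wheelL [ 0.5715 -0.1615  0.074 ]
wheelR [ 0.5661 -0.0931  0.074 ]
wheelmid [ 0.563  -0.1217  0.086 ]
bedNear- [ 0.5133 -0.1615  0.022 ]
bedNear+ [0.5032 0.1187 0.022 ]
bush [ 0.5663 -0.0675  0.04  ]
hous nearL [ 0.5404 -0.1661  0.074 ]
hous nearR [ 0.5364 -0.082   0.074 ]
mark [0.6159219  0.03742606 0.029     ] [0.63987164 0.03723509 0.029     ] ptr [0.61285516 0.00309339 0.033     ] along 0.034214296263850356
wl [ 0.5666 -0.1001  0.074 ]
wr [ 0.5679 -0.1595  0.074 ]
bedbottomL/R [0.50385676 0.11988053 0.022     ] [ 0.51391506 -0.16610392  0.022     ]
top predicted mark px [250.35757576 159.75151515]
side predicted mark px [225.35711253 210.41186905]
```

servo_tool(plan=[[-0.32,-0.79,0,0,0,0,0],[-0.32,-0.79,0,0,0,0,0],[-0.32,-0.79,0,0,0,0,0]])

```text
time: 2.6
tool_pos: [0.5334, -0.0624, 0.2218]
ee_rot: [-3.139, 0.0, -3.117]
wrist_force: [-1.1, -0.5, 0.6]
width: 0.0006
finger_force: 0.0
```

servo_tool(plan=[[-0.32,-0.79,0,0,0,0,0],[-0.32,-0.79,0,0,0,0,0],[-0.32,-0.79,0.3,0,0,0,0],[-0.32,-0.79,0.6,0,0,0,0],[-0.32,-0.79,0.9,0,0,0,0],[-0.32,-0.79,0.97,0,0,0,0],[-0.32,-0.79,0.97,0,0,0,0]])

```text
time: 3.18
tool_pos: [0.5643, -0.1347, 0.1223]
ee_rot: [3.138, -0.006, -3.111]
wrist_force: [0.6, 0.3, 0.3]
width: 0.0005
finger_force: 0.0
```

```bash
python3 - <<'E'
from h import *
o=robot.get_obs();im=robot.snapshot("wrist");cv2.imwrite("pics/w2.png",cv2.resize(im[:,:,::-1],(800,600),interpolation=2))
print(o["time"],o["tool_pos"],o["ee_rot"],o["joint_positions"],o["wrist_force"])
np.save("w2.npy",np.r_[o["tool_pos"],o["ee_rot"]])
c=cam("wrist",o)
for P in [(.567,-.131,.0885),(.567-.015,-.131,.0885),(.567+.015,-.131,.0885)]:print(w2px(c,np.array(P))*1.5625)
E
```

```text
3.1833 [ 0.56434786 -0.1347407   0.12231228] [ 3.13840641 -0.00634403 -3.11145629] [-3.32494426e-01  1.98708328e-01  1.44496799e+00  7.30179769e-04
  1.50497807e+00 -1.93346761e+00] [0.56505178 0.26641633 0.3081017 ]
[404.17484927 355.433776  ]
[405.28230929 324.14523632]
[403.1040732  385.68590147]
```

View pics/w2.png

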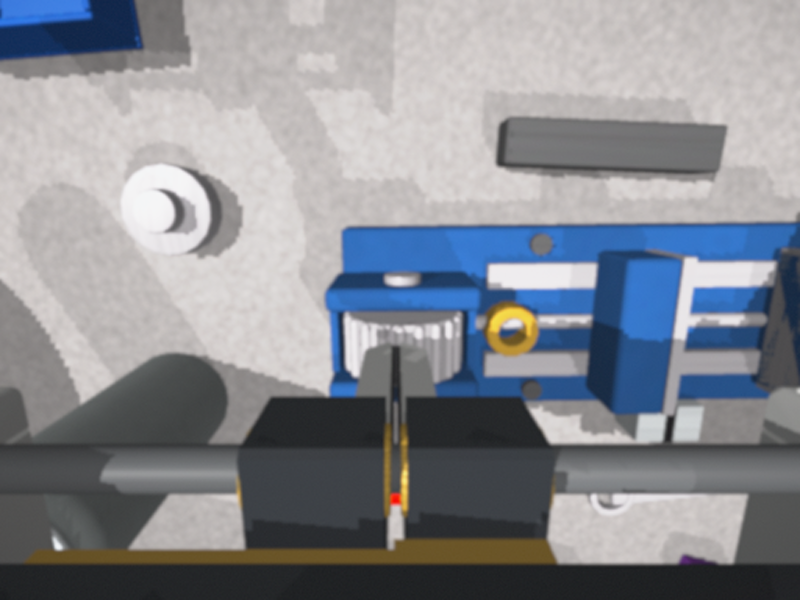

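The wrist picture shows the fingertips (396,350) over the wheel, whose slot spans columns 343–466. Its centre at 404 matches the predicted crown (404,355). The bush at (510,328) and the oil can at lower left are clear.

servo_tool(plan=[[-0.02,-0.03,0.05,0,0,0,0],[-0.02,-0.03,0.1,0,0,0,0],[-0.02,-0.03,0.12,0,0,0,0],[-0.02,-0.03,0.12,0,0,0,0],[-0.02,-0.03,0.12,0,0,0,0]])

```text
time: 3.65
tool_pos: [0.5685, -0.1402, 0.1141]
ee_rot: [-3.141, 0.001, -3.112]
wrist_force: [0.1, -0.3, 0.1]
width: 0.0007
finger_force: 0.0
```

servo_tool(plan=[[0,0,0.03,0,0,0,0],[0,0,0.06,0,0,0,0],[0,0,0.08,0,0,0,0],[0,0,0.09,0,0,0,0],[0,0,0.09,0,0,0,0],[0,0,0.09,0,0,0,0]])

```text
time: 4.15
tool_pos: [0.5682, -0.1402, 0.1044]
ee_rot: [3.141, -0.0, -3.112]
wrist_force: [0.5, 0.0, 0.1]
width: 0.0001
finger_force: 0.0
```

servo_tool(plan=[[0,0,0.01,0,0,0,0],[0,0,0.02,0,0,0,0],[0,0,0.02,0,0,0,0],[0,0,0.02,0,0,0,0]])

```text
time: 4.48
tool_pos: [0.5685, -0.1406, 0.1035]
ee_rot: [-3.141, 0.001, -3.112]
wrist_force: [-1.6, -0.8, 4.9]
width: 0.0004
finger_force: 2.4
```

servo_tool(plan=[[0,0.02,0.01,0,0,0,0],[0,0.04,0.01,0,0,0,0],[0,0.06,0.01,0,0,0,0],[0,0.08,0.01,0,0,0,0],[0,0.1,0.01,0,0,0,0],[0,0.12,0.01,0,0,0,0],[0,0.14,0.01,0,0,0,0],[0,0.16,0.01,0,0,0,0],[0,0.18,0.01,0,0,0,0],[0,0.2,0.01,0,0,0,0],[0,0.2,0.01,0,0,0,0]])

```text
time: 5.4
tool_pos: [0.5679, -0.1199, 0.1042]
ee_rot: [-3.141, 0.002, -3.112]
wrist_force: [-3.3, 1.0, 11.4]
width: 0.0006
finger_force: 5.6
```

servo_tool(plan=[[0,0,-0.1,0,0,0,0],[0,0,-0.15,0,0,0,0],[0,-0.2,-0.15,0,0,0,0],[0,-0.22,-0.15,0,0,0,0],[0,-0.22,-0.15,0,0,0,0]])

```text
time: 5.82
tool_pos: [0.5682, -0.1427, 0.116]
ee_rot: [3.141, -0.0, -3.114]
wrist_force: [0.7, 0.3, 0.4]
width: 0.0005
finger_force: 0.0
```

```bash
python3 - <<'E'
from h import *
o=robot.get_obs();im=robot.snapshot("wrist");im2=robot.snapshot("top")
cv2.imwrite("pics/t3raw.png",im2[:,:,::-1])
a=cv2.resize(im[200:330,:][:,200:,::-1],None,fx=2.5,fy=2.5,interpolation=2)
b=cv2.resize(im2[148:195,235:347,::-1],(780,327),interpolation=2)
cv2.imwrite("pics/c3.png",np.vstack([cv2.copyMakeBorder(b[:260],0,0,0,0,0),a[:, :780]]))
print(o["time"],o["tool_pos"])
E
```

```text
5.8167 [ 0.56821971 -0.14265099  0.11604673]
```

View pics/c3.png

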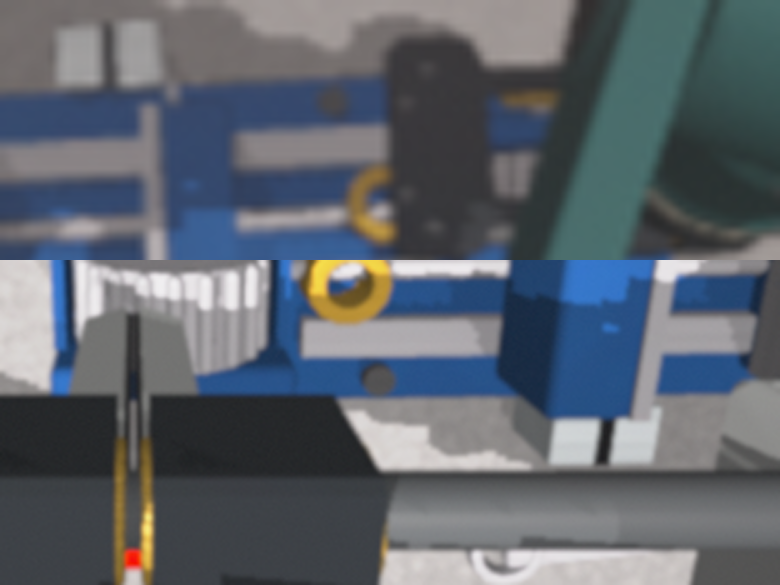

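The crop's upper half shows the pointer at (173,92) and the mark at (109,82). They are now about 9.2 px apart, against 12.7 px before, so the 20 mm stroke moved the jaw about 9.5 mm without slip. About 24.7 mm remains, so I'll make two more strokes and measure.

servo_tool(plan=[[0,0,0.1,0,0,0,0],[0,0,0.14,0,0,0,0],[0,0.01,0.15,0,0,0,0],[0,0.04,0.15,0,0,0,0],[0,0.07,0.15,0,0,0,0],[0,0.1,0.15,0,0,0,0],[0,0.13,0.15,0,0,0,0],[0,0.16,0.15,0,0,0,0],[0,0.19,0.15,0,0,0,0],[0,0.22,0.15,0,0,0,0],[0,0.22,0.15,0,0,0,0]])

```text
time: 6.83
tool_pos: [0.5679, -0.1191, 0.1028]
ee_rot: [3.141, 0.002, -3.111]
wrist_force: [-2.4, 1.3, 8.0]
width: 0.0003
finger_force: 3.9
```

servo_tool(plan=[[0,0,-0.1,0,0,0,0],[0,0,-0.15,0,0,0,0],[0,-0.2,-0.15,0,0,0,0],[0,-0.22,-0.15,0,0,0,0],[0,-0.22,-0.15,0,0,0,0]])

```text
time: 7.25
tool_pos: [0.5681, -0.1426, 0.1161]
ee_rot: [3.141, -0.001, -3.114]
wrist_force: [-0.9, -1.0, 0.0]
width: 0.0008
finger_force: 0.0
```

servo_tool(plan=[[0,0,0.1,0,0,0,0],[0,0,0.14,0,0,0,0],[0,0.01,0.15,0,0,0,0],[0,0.04,0.15,0,0,0,0],[0,0.07,0.15,0,0,0,0],[0,0.1,0.15,0,0,0,0],[0,0.13,0.15,0,0,0,0],[0,0.16,0.15,0,0,0,0],[0,0.19,0.15,0,0,0,0],[0,0.22,0.15,0,0,0,0],[0,0.22,0.15,0,0,0,0]])

```text
time: 8.17
tool_pos: [0.5679, -0.1192, 0.1039]
ee_rot: [-3.142, 0.002, -3.112]
wrist_force: [-2.3, 1.0, 10.8]
width: 0.0004
finger_force: 5.5
```

servo_tool(plan=[[0,0,-0.1,0,0,0,0],[0,0,-0.15,0,0,0,0],[0,-0.2,-0.15,0,0,0,0],[0,-0.22,-0.15,0,0,0,0],[0,-0.22,-0.15,0,0,0,0]])

```text
time: 8.58
tool_pos: [0.568, -0.1424, 0.1157]
ee_rot: [3.141, -0.001, -3.114]
wrist_force: [0.4, -0.1, -0.1]
width: 0.0004
finger_force: 0.0
```

```bash
python3 - <<'E'
from h import *
ims=[robot.snapshot("top")[150:172,235:285].astype(float) for _ in range(4)]
im2=np.mean(ims,0).astype(np.uint8)
w=robot.snapshot("wrist")
a=cv2.resize(im2[:,:,::-1],(750,330),interpolation=2)
b=cv2.resize(w[250:310,362:512,::-1],(600,240),interpolation=2)
cv2.imwrite("pics/c4.png",np.vstack([a,cv2.copyMakeBorder(b,0,0,0,150,0)]))
print(robot.get_obs()["time"])
E
```

```text
8.8333
```

View pics/c4.png

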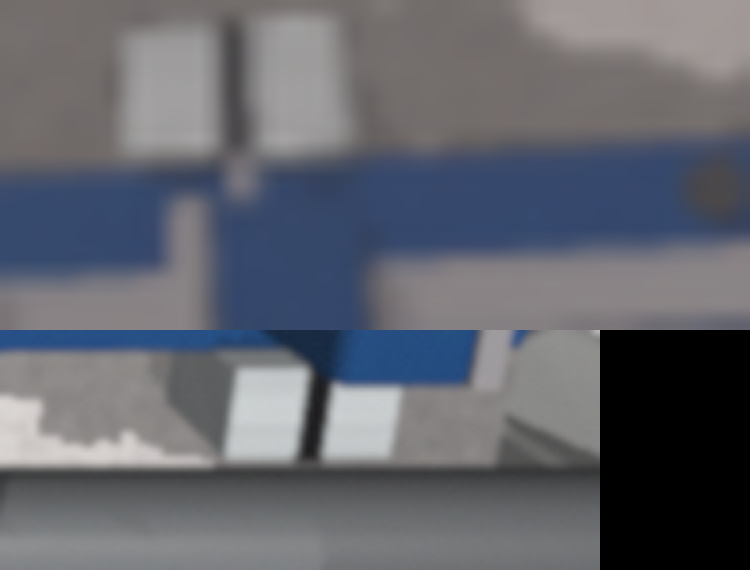

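The upper half of the crop (15x) shows the pointer tip at (240,180) and the mark line at (231,20) to (236,145). They are almost in line, so I'll lift away and measure this to sub-pixel.

servo_tool(plan=[[0,0,-0.4,0,0,0,0],[0,0,-0.8,0,0,0,0],[0,0,-0.8,0,0,0,0],[0,0,-0.8,0,0,0,0]])

```text
time: 9.17
tool_pos: [0.57, -0.1423, 0.2004]
ee_rot: [-3.139, 0.007, -3.112]
wrist_force: [-0.0, -0.2, 0.1]
width: 0.0006
finger_force: 0.0
```

```bash
python3 - <<'E'
from h import *
im=np.mean([robot.snapshot("top").astype(float) for _ in range(8)],0)
r=im[:,:,0]; c=cam("top"); u=np.array([-.033,.9995,0])
M=[];P=[]
for v in range(152,160):
    s=r[v,245:257]; w=np.clip(np.percentile(s,70)-20-s,0,None); x=(w*np.arange(245,257)).sum()/w.sum(); M.append((x,v)); print("mark",v,round(x,2),s.round().astype(int))
for v in range(159,165):
    s=r[v,246:257]; print("ptr",v,s.round().astype(int))
E
```

```text
mark 152 250.03 [150 152 152 149 119  79 116 147 158 162 161 158]
mark 153 250.1 [160 161 160 157 124  77 113 148 159 160 160 158]
mark 154 250.11 [162 162 161 158 125  77 113 148 159 160 160 159]
mark 155 250.11 [163 163 163 160 126  77 114 150 161 162 162 161]
mark 156 250.12 [164 164 164 161 127  78 114 150 162 163 163 161]
mark 157 250.23 [164 164 164 160 129  80 103 145 161 162 162 160]
mark 158 250.27 [162 162 162 159 129  80  97 142 160 162 160 159]
mark 159 250.28 [158 158 161 160 130  84 101 145 163 161 153 147]
ptr 159 [158 161 160 130  84 101 145 163 161 153 147]
ptr 160 [118 118 116  99 105 113 115 120 117 109 102]
ptr 161 [ 72  70  67  71 111 115  87  71  68  65  63]
ptr 162 [ 62  66  64  67 109 112  80  59  57  56  56]
ptr 163 [ 91 114 100  71  80  81  65  58  57  56  56]
ptr 164 [110 132 111  71  60  59  58  57  56  56  56]
```

The pointer is at column about 250.7 and the mark, extended to the same row, at about 250.35. That leaves the jaw about 1 mm short, inside the 3 mm limit, and the finger is clear. I'll hand it in.

```bash
python3 -c "
from bench import robot
print(robot.close_job())"
```

```text
the job is handed in; nothing more can be done
None
```

The job is handed in with no verdict returned: after three finger strokes on the wheel the pointer stands about 1 mm short of the gauge mark's middle (limit 3 mm), the finger is lifted clear, and no move touched the jaw or loose things.

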